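# Move the seasonings into the railed rack in the same order

### The arm

A 6-joint arm with a two-finger parallel gripper is mounted at the origin on a cart in front of the work surface, level with it; the furniture and walls round the work are solid. World frame = base frame: x ahead of the robot, y to its left, z up, the work surface at z = 0. Lengths are in mm, angles in degrees, forces in N, time in s.
With the tool pointing down it reaches from about 250 to 850 mm from the base axis. Payload 12.5 kg.
Tool frame: the origin (TCP) lies midway between the tips of the shut fingers; the grasp point (between the pads) lies 19 mm behind it; y points along the fingers, z is the direction in which the jaws open and shut, and the axes are right-handed (so a half turn about y gives the same grasp; the last joint's range is limited). The gripper opens to 93 mm and grips with 3 to 60 N. Pads are 15 mm wide; open, the fingers measure 128 mm over their backs; the gripper's body (75 mm by 188 mm) begins 65 mm behind the grasp point.
Start: joints at [68.319, 20.094, 94.641, -0, 65.266, -4.847], TCP at [159.244, 526.427, 218.633] pointing down, gripper open.
Joint ranges: [-157.81, 157.81], [-45, 120.19], [0.68, 151.7], [-89.99, 269.99], [4.06, 180], [-164.3, 164.3]. Speed limits (degrees/s): [127.2, 127.2, 159.86, 180, 180, 180].

### API

Orientations are given as a 3x3 rotation matrix whose columns are the frame's x, y, z axes.
In Python, from plant import read_state, eyes, arm gives the robot as it stands.
- The arm moves only by the tool arm_command, never from a script. Its argument "plan" is a list of rows, each an object of numbers: "tx", "ty", "tz": the shift along the world's x, y, z in m; "wx", "wy", "wz": the turn, a rotation vector about the world's x, y, z in degrees. A call has 1 to 20 rows; each row shifts and turns the commanded pose from where the row before left it; what a row does not reach is not made up. A row lasts 1/10 s, in which the tool goes at most 50 mm and 8.59 degrees, less where a joint would pass 70% of its speed; a pose out of reach is approached as far as the arm can. A call with a gripper value outside its range is refused whole. "jaw" is the opening, from -1 (shut) to 1 (fully open), set as the call begins (left out, the last holds). The fingers move at their own pace and stop on an object; "force" is the grip in N (left out, the last holds). Time passes only in rows, so rows that do not move let the fingers close. It gives the time, the measured TCP pose, the force and the opening at its end, in the units of the state.
- read_state(): the state, without advancing time (a new reading comes with each control period).
- eyes.camera(name): name is "scene" or "top" or "wrist"; returns (picture, depth): 420x560x3 uint8, red, green, blue; 420x560 float32, mm along the optical axis (not along the pixel's ray), 0 where there is no reading.
- eyes.camera_info(name): a dict with "mtx" (3x3 intrinsics, pixels), "R" (3x3) and "t" (3): a world point X has camera coordinates R X + t. Camera axes: x right, y down, z forward; pixel columns grow to the right and rows downward; lengths in mm; the calibration is good to about 2 mm. A picture is of the moment at which its call begins: read the wrist's pose just before it. camera_info takes no time and is no camera call; for the wrist camera it gives the pose at the moment of the call.
- arm.hand_in(): hands the job in, once; it reports no verdict.
Trained networks look in the newest picture that a camera, given by its name, has taken for a name from the list of things; names that differ only in an ending like _2 or _b are one class to them, and where a whole thing is asked for, a point or a joint stands for the part that bears it (a point fixed in the world has none). Each returns a list of dicts, best first, with "score" (0 to 1); they miss things now and then, are a little off and sometimes report something else, mostly with a low value. They report only what shows in the picture. A call takes as long as a camera call. They do not tell look-alikes from the thing itself.
- eyes.search_frame(camera, name): "rect" ([left, top, width, height] in pixels, round what is visible of it).
- eyes.masks_of(camera, name): "region" (420x560 bool, what is visible of it) and "rect" ([left, top, width, height] in pixels, round what is visible of it).
- eyes.mark_of(camera, name): "uv" ([column, row] in pixels: a listed point, or the origin of a listed thing).
The state is a dict: "t": time; "qpos": joint angles; "dq": joint speeds; "effort": joint torques, N m; "eef_pos": TCP position; "orientation": TCP orientation; "wrist_force": force on the tool from outside, world axes, zero at the start; "ft_torque": the same for the moment, N m; "width": finger opening in mm.
Only numpy, scipy, OpenCV 4.12 (cv2) and the standard library are available. Lean on these libraries where they do the work, as an engineer would, in place of code of your own. Each camera call takes 0.05 s, during which the arm holds its last target. There are 200 camera calls.

### The job

Move the honey jar, the spice jar, the salt shaker and the food tin from the dark shallow tray into the light wooden rack behind it, lifting each over the steel rail and standing it upright in the middle of its own bay. Keep the row in the same order, left to right, as it stands in the tray now, and do not knock any of them over.

Things in the scene. Friction and masses are not known exactly. Their poses are not given: they have to be found in the camera images.
- honey_jar: Squat broad jar with a wide red lid: body 60 mm in diameter up to 88 mm, lid 65 mm in diameter above that, 100 mm tall in all, about 0.44 kg. Origin at the centre of its underside, z up its axis; stands upright at the start with any yaw. All four stand in a row in the tray, one on each cork tile, in an order that changes.
- spice_jar: Slim straight glass jar with a black cap, 41 mm in diameter, 105 mm tall (the tallest of the four), about 0.11 kg. Origin at the centre of its underside, z up its axis; stands upright at the start with any yaw. All four stand in a row in the tray, one on each cork tile, in an order that changes.
- salt_shaker: Small slim glass shaker with a domed grey top: body 44 mm across at the most, narrowing to 34 mm at the top (above about 70 mm), 90 mm tall, about 0.1 kg. Origin at the centre of its underside, z up its axis; stands upright at the start with any yaw. All four stand in a row in the tray, one on each cork tile, in an order that changes.
- tin: Short plain cylindrical food tin, 57 mm in diameter, 72 mm tall (the lowest of the four), about 0.18 kg. Origin at the centre of its underside, z up its axis; stands upright at the start with any yaw. All four stand in a row in the tray, one on each cork tile, in an order that changes.
- tray: Shallow dark wooden tray, fixed, nearer the robot, 86 mm (x) by 330 mm (y), rim 14 mm high. Origin: centre of underside; +x away from the robot, across the row; +y to the robot's left, along the row. Four places at x = 0, y = +120, +40, -40, -120 mm (left to right); things stand on tiles, 10 mm above the worktop. Neighbours are close: grip across the row (fingers closing along x), above the rim.
- rack: Light wooden rack, fixed, behind the tray, 104 (x) by 341 mm (y). Origin: centre of underside; axes as the tray's (own yaw). Four bays centred at x = 0, y = +120, +40, -40, -120 mm (left to right): floor 10 mm up, 75 wide between 9 mm dividers, 85 deep from front steel rail (top 33 mm above underside) to back board (34 mm); end boards 36 mm. Fingers gripping along x must stay above these.
- tile_honey_jar: The square cork tile (70 x 70 x 4 mm, one of four that look alike) on which the honey jar stands at the start. Fixed in the tray, so it keeps marking the honey jar's old place in the row. Origin at the centre of its underside; axes as the tray's.
- tile_spice_jar: The square cork tile (70 x 70 x 4 mm, one of four that look alike) on which the spice jar stands at the start. Fixed in the tray, so it keeps marking the spice jar's old place in the row. Origin at the centre of its underside; axes as the tray's.
- tile_salt_shaker: The square cork tile (70 x 70 x 4 mm, one of four that look alike) on which the salt shaker stands at the start. Fixed in the tray, so it keeps marking the salt shaker's old place in the row. Origin at the centre of its underside; axes as the tray's.
- tile_tin: The square cork tile (70 x 70 x 4 mm, one of four that look alike) on which the food tin stands at the start. Fixed in the tray, so it keeps marking the food tin's old place in the row. Origin at the centre of its underside; axes as the tray's.
Not all that is in view belongs to the job. Of the things like the honey_jar, leave any that is blue; of the rest the larger one is meant.

How it is judged (in metres and radians):
At the end, for the whole second after the job is handed in: Each of the four things stands in the rack bay with the same number from the left as its old place in the tray: within 14 mm of the bay's centre along the row and 16 mm across it, its underside on the rack's floor (within 5 mm), upright within 0.1 rad, released and at rest (((y of tile_honey_jar in the frame of tray between 0.11 and 0.13 m and y of honey_jar in the frame of rack between 0.106 and 0.134 m) or (y of tile_honey_jar in the frame of tray between 0.03 and 0.05 m and y of honey_jar in the frame of rack between 0.026 and 0.054 m) or (y of tile_honey_jar in the frame of tray between -0.05 and -0.03 m and y of honey_jar in the frame of rack between -0.054 and -0.026 m) or (y of tile_honey_jar in the frame of tray between -0.13 and -0.11 m and y of honey_jar in the frame of rack between -0.134 and -0.106 m)) and x of honey_jar in the frame of rack between -0.016 and 0.016 m and z of honey_jar in the frame of rack between 0.005 and 0.015 m and angle between each of honey_jar, spice_jar, salt_shaker, tin's own z axis and vertical below 0.1 rad and linear speed of each of honey_jar, spice_jar, salt_shaker, tin below 0.02 m/s and angular speed of each of honey_jar, spice_jar, salt_shaker, tin below 0.2 rad/s and ((y of tile_spice_jar in the frame of tray between 0.11 and 0.13 m and y of spice_jar in the frame of rack between 0.106 and 0.134 m) or (y of tile_spice_jar in the frame of tray between 0.03 and 0.05 m and y of spice_jar in the frame of rack between 0.026 and 0.054 m) or (y of tile_spice_jar in the frame of tray between -0.05 and -0.03 m and y of spice_jar in the frame of rack between -0.054 and -0.026 m) or (y of tile_spice_jar in the frame of tray between -0.13 and -0.11 m and y of spice_jar in the frame of rack between -0.134 and -0.106 m)) and x of spice_jar in the frame of rack between -0.016 and 0.016 m and z of spice_jar in the frame of rack between 0.005 and 0.015 m and ((y of tile_salt_shaker in the frame of tray between 0.11 and 0.13 m and y of salt_shaker in the frame of rack between 0.106 and 0.134 m) or (y of tile_salt_shaker in the frame of tray between 0.03 and 0.05 m and y of salt_shaker in the frame of rack between 0.026 and 0.054 m) or (y of tile_salt_shaker in the frame of tray between -0.05 and -0.03 m and y of salt_shaker in the frame of rack between -0.054 and -0.026 m) or (y of tile_salt_shaker in the frame of tray between -0.13 and -0.11 m and y of salt_shaker in the frame of rack between -0.134 and -0.106 m)) and x of salt_shaker in the frame of rack between -0.016 and 0.016 m and z of salt_shaker in the frame of rack between 0.005 and 0.015 m and ((y of tile_tin in the frame of tray between 0.11 and 0.13 m and y of tin in the frame of rack between 0.106 and 0.134 m) or (y of tile_tin in the frame of tray between 0.03 and 0.05 m and y of tin in the frame of rack between 0.026 and 0.054 m) or (y of tile_tin in the frame of tray between -0.05 and -0.03 m and y of tin in the frame of rack between -0.054 and -0.026 m) or (y of tile_tin in the frame of tray between -0.13 and -0.11 m and y of tin in the frame of rack between -0.134 and -0.106 m)) and x of tin in the frame of rack between -0.016 and 0.016 m and z of tin in the frame of rack between 0.005 and 0.015 m); the robot touches nothing.
It fails at once if one of the four things is knocked over (tilts more than 0.7 rad) (angle between any of honey_jar, spice_jar, salt_shaker, tin's own z axis and vertical above 0.7 rad).
It also fails if it takes over 112 s, if anything falls off the work surface, if the arm or the gripper's body presses on something with over 40 N, if the wrist force passes 120 N, or if a joint passes its speed limit or range.

## Working session

There is one attempt and no reset: what is moved stays moved. The work goes in short steps, Python scripts to look and compute and a tool call to move; the robot and the scene stay as the last step left them, time stands still between calls to the robot, and variables do not carry over. Pictures are saved under pics/ and viewed, about 12 in all and at most 16, crops included, and the job is handed in when it is done.

Besides the shell and the picture viewer there is one more tool, called by a JSON object that holds its "api" and its "payload". arm_command: Moves the arm, as the interface text tells. Its arguments: {"type":"object","properties":{"plan":{"type":"array","items":{"type":"object","properties":{"tx":{"type":"number"},"ty":{"type":"number"},"tz":{"type":"number"},"wx":{"type":"number"},"wy":{"type":"number"},"wz":{"type":"number"}}}},"jaw":{"type":"number"},"force":{"type":"number"}},"required":["plan"]}

```bash
mkdir -p pics; ls
python3 - <<'E'
from plant import read_state, eyes, arm
import cv2,numpy as np
s=read_state();print(s)
for c in("scene","top"):
    p,d=eyes.camera(c);cv2.imwrite(f"pics/{c}0.png",p[:,:,::-1]);np.save(f"{c}_d.npy",d)
    i=eyes.camera_info(c);print(c,i)
    for n in("honey_jar","spice_jar","salt_shaker","tin","tray","rack"):
        for r in eyes.search_frame(c,n):print(c,n,round(r["score"],2),np.round(r["rect"]))
E
```

```text
pics
{'t': 0.0, 'qpos': array([ 6.83210630e+01,  2.01229073e+01,  9.46763130e+01,  9.04871709e-04,
        6.52672979e+01, -4.84714948e+00]), 'dq': array([ 0.0158412 ,  0.02914972,  0.11871552, -0.0727586 ,  0.01148708,
       -0.05406638]), 'effort': array([-2.25677286e-04, -4.97311199e+01, -2.85266858e+01,  6.98557729e-02,
        2.56001955e-02, -1.18342077e-04]), 'eef_pos': array([159.10201304, 526.12274482, 218.11933631]), 'orientation': array([[ 9.57157056e-01, -4.42194922e-04,  2.89568948e-01],
       [-2.89569263e-01, -1.07354614e-03,  9.57156460e-01],
       [-1.12384100e-04, -9.99999326e-01, -1.15559832e-03]]), 'wrist_force': array([-0.06638636, -0.37762766,  0.55505444]), 'ft_torque': array([0.01624449, 0.01302057, 0.02162656]), 'width': 92.93076262761352}
scene {'mtx': array([[514.71556099,   0.        , 274.93529978],
       [  0.        , 514.71556099, 212.84599796],
       [  0.        ,   0.        ,   1.        ]]), 'R': array([[ 0.83769294, -0.54608544,  0.00782483],
       [-0.41793875, -0.65020776, -0.63447385],
       [ 0.3515647 ,  0.52822396, -0.77290472]]), 't
[... 419 characters left out ...]
. 166.  95.]
top {'mtx': array([[396.24380632,   0.        , 279.99728275],
       [  0.        , 396.24380632, 203.91004009],
       [  0.        ,   0.        ,   1.        ]]), 'R': array([[-0.02142251, -0.99939208, -0.02750521],
       [-0.99022689,  0.02500224, -0.13720637],
       [ 0.13781065,  0.0242971 , -0.99016053]]), 't': array([302.33698493, 470.94204788, 899.21294266])}
top honey_jar 0.82 [154. 228.  25.  23.]
top honey_jar 0.73 [309. 202.  31.  30.]
top honey_jar 0.68 [148. 188.  40.  29.]
top spice_jar 0.61 [282. 228.  19.  22.]
top salt_shaker 0.81 [343. 195.  18.  18.]
top tin 0.94 [367. 178.  38.  26.]
top tray 0.71 [270. 168. 134.  95.]
top rack 0.65 [196. 115. 145. 105.]
```

View pics/scene0.png

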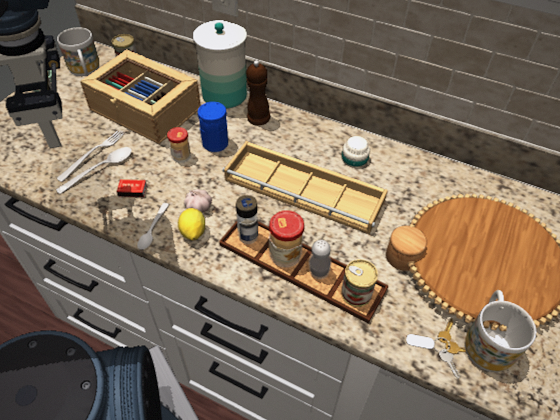

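View pics/top0.png

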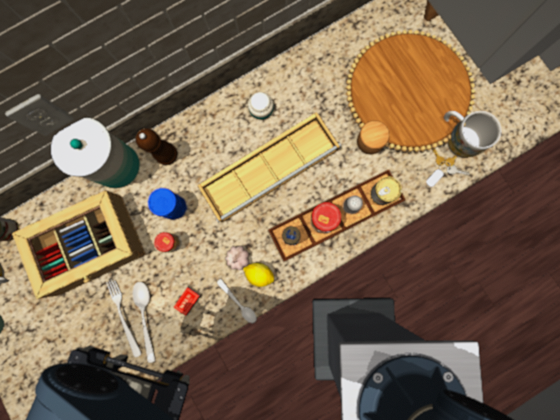

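The row from left to right is spice (290,236), honey (325,216), salt (354,204), tin (387,189) in the top view. The rack is centred near (270,167). The blue canister (166,204) and the small red-lidded jar (165,242) are decoys.

```bash
cat > h.py <<'E'
from plant import read_state, eyes, arm
import cv2,numpy as np
def cloud(d,info):
    v,u=np.indices(d.shape);K=info["mtx"]
    P=np.stack([(u-K[0,2])/K[0,0]*d,(v-K[1,2])/K[1,1]*d,d],-1)-info["t"]
    W=P@info["R"];W[d<=0]=np.nan
    return W
def rect(W,sel):
    (c,s,a)=cv2.minAreaRect(W[sel][:,:2].astype(np.float32))
    if s[0]>s[1]: s=s[::-1];a+=90   # a: angle of short side (x axis)
    a=(a+90)%180-90
    return np.round(c,1),np.round(s,1),round(a,2)
E
python3 - <<'E'
from h import *
for c in("top","scene"):
    p,d=eyes.camera(c);W=cloud(d,eyes.camera_info(c))
    print(c,"table z",np.nanmedian(W[...,2]))
    for n in("tray","rack"):
        m=eyes.masks_of(c,n)
        if m:
            r=m[0]["region"]; z=W[...,2]; 
            print(n,m[0]["score"],[ (lo,hi)+rect(W,r&(z>lo)&(z<hi)) for lo,hi in ((4,18),(20,45)) if (r&(z>lo)&(z<hi)).sum()>30])
    for n in("honey_jar","spice_jar","salt_shaker","tin"):
        for m in eyes.masks_of(c,n):
            q=W[m["region"]];q=q[~np.isnan(q[:,0])];zt=np.percentile(q[:,2],97)
            t=q[q[:,2]>zt-8][:,:2];cc,rr=cv2.minEnclosingCircle(t.astype(np.float32))
            print(n,round(m["score"],2),"top z",round(zt,1),"med",np.median(t,0).round(1),"circ",np.round(cc,1),round(rr,1))
E
```

```text
top table z 1.6236596004657682
tray 0.82 [(4, 18, array([452.8, 158.1]), array([ 85.1, 327.6]), 25.28)]
rack 0.67 [(4, 18, array([569.6, 315.9]), array([ 95.8, 328.5]), 30.87), (20, 45, array([573.9, 318.5]), array([104.2, 342. ]), 30.85)]
honey_jar 0.9 top z 101.8 med [482.3 553.5] circ [482.6 554.7] 32.2
honey_jar 0.71 top z 35.6 med [576.6 322.3] circ [568.6 315.7] 177.3
honey_jar 0.68 top z 111.6 med [438.9 192.3] circ [439.3 191.8] 31.8
honey_jar 0.67 top z 72.6 med [394.8 556.8] circ [394.8 556.8] 22.9
honey_jar 0.31 top z 16.3 med [437.2 150.2] circ [452.  157.7] 168.2
spice_jar 0.6 top z 118.4 med [399.8 269.2] circ [400.  269.1] 19.6
salt_shaker 0.8 top z 99.9 med [469.7 126.8] circ [470.7 125. ] 14.9
tin 0.77 top z 82.7 med [501.1  47.6] circ [500.8  47.7] 28.9
scene table z 12.252779918786054
rack 0.58 [(4, 18, array([567.2, 314.8]), array([101.6, 341.5]), 30.99), (20, 45, array([572. , 315.5]), array([107.5, 344.7]), 30.91)]
honey_jar 0.86 top z 112.4 med [435.2 187.3] circ [437.8 188.1] 32.9
honey_jar 0.86 top z 74.1 med [391.1 553. ] circ [392.5 555.2] 24.9
honey_jar 0.86 top z 102.5 med [478.7 550.3] circ [479.9 551.9] 33.4
salt_shaker 0.84 top z 100.2 med [465.9 120.9] circ [467.1 122.4] 15.1
tin 0.69 top z 83.4 med [497.6  44.7] circ [498.6  45.4] 29.2
```

{"api": "arm_command", "payload": {"plan": [{"tx": 0.02,"ty": -0.022,"tz": 0.01,"wz": -5.3},{"tx": 0.02,"ty": -0.022,"tz": 0.01,"wz": -5.3},{"tx": 0.02,"ty": -0.022,"tz": 0.01,"wz": -5.3},{"tx": 0.02,"ty": -0.022,"tz": 0.01,"wz": -5.3},{"tx": 0.02,"ty": -0.022,"tz": 0.01,"wz": -5.3},{"tx": 0.02,"ty": -0.022,"tz": 0.01,"wz": -5.3},{"tx": 0.02,"ty": -0.022,"wz": -5.3},{"tx": 0.02,"ty": -0.022,"wz": -5.3},{"tx": 0.02,"ty": -0.022,"wz": -5.5},{"tx": 0.02,"ty": -0.022},{"tx": 0.02,"ty": -0.022},{"tx": 0.02,"ty": -0.02},{},{}], "jaw": 1}}

```text
invalid input at $.plan[0]: expected keys tx, ty, tz, wx, wy, wz
```

```bash
cat > look.py <<'E'
from h import *
import sys
s=read_state();R=s["orientation"];print(s["t"],s["eef_pos"].round(1),"jaw yaw",np.degrees(np.arctan2(R[1,2],R[0,2])).round(2),"ydown",R[:,1].round(4),s["wrist_force"].round(1),s["width"])
p,d=eyes.camera("wrist");W=cloud(d,eyes.camera_info("wrist"));cv2.imwrite(f"pics/{sys.argv[1]}.png",p[:,:,::-1])
z=W[...,2]
for n in sys.argv[2:]:
    for m in eyes.masks_of("wrist",n)[:2]:
        r=m["region"]
        if n in("tray","rack"):
            lo,hi=(4,18) if n=="tray" else (25,45); print(n,round(m["score"],2),rect(W,r&(z>lo)&(z<hi)));continue
        q=W[r];q=q[~np.isnan(q[:,0])];zt=np.percentile(q[:,2],97)
        t=q[q[:,2]>zt-8][:,:2];cc,rr=cv2.minEnclosingCircle(t.astype(np.float32))
        print(n,round(m["score"],2),m["rect"],"top z",round(zt,1),"med",np.median(t,0).round(1),"circ",np.round(cc,1),round(rr,1))
E
python3 look.py w1 spice_jar honey_jar salt_shaker tin tray rack
```

```text
1.4 [159.2 526.4 218.7] jaw yaw 73.17 ydown [ 0.  0. -1.] [-0.4 -0.6  0.8] 93.11998043902346
spice_jar 0.9 [138.9, 367.3, 38.0, 50.7] top z 81.4 med [383.5 279.5] circ [268.8 371.9] 155.7
honey_jar 0.85 [339.1, 312.4, 42.0, 60.6] top z 70.5 med [396.5 556.8] circ [394.  557.8] 22.6
honey_jar 0.61 [342.4, 365.4, 45.0, 28.9] top z 60.2 med [452.4 562.1] circ [441.8 564.9] 28.6
tray 0.88 (array([412.2, 300.1]), array([ 52.6, 100.6]), 69.33)
rack 0.7 (array([462.1, 407.8]), array([23.1, 85.5]), 18.53)
```

View pics/w1.png

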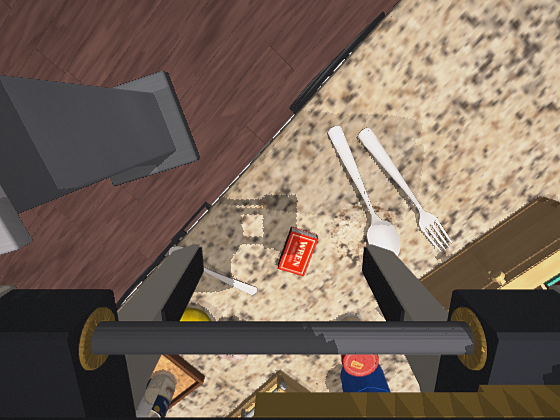

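The wrist camera looks towards tool −x, so I'll place it over the right part of the row, looking left along it.

{"api": "arm_command", "payload": {"plan": [{"tx": 0.024,"ty": -0.031,"tz": 0.01,"wx": 0,"wy": 0,"wz": -3.7},{"tx": 0.024,"ty": -0.031,"tz": 0.01,"wx": 0,"wy": 0,"wz": -3.7},{"tx": 0.024,"ty": -0.031,"tz": 0.01,"wx": 0,"wy": 0,"wz": -3.7},{"tx": 0.024,"ty": -0.031,"tz": 0.01,"wx": 0,"wy": 0,"wz": -3.7},{"tx": 0.024,"ty": -0.031,"tz": 0.01,"wx": 0,"wy": 0,"wz": -3.7},{"tx": 0.024,"ty": -0.031,"tz": 0,"wx": 0,"wy": 0,"wz": -3.7},{"tx": 0.024,"ty": -0.031,"tz": 0,"wx": 0,"wy": 0,"wz": -3.7},{"tx": 0.024,"ty": -0.031,"tz": 0,"wx": 0,"wy": 0,"wz": -3.7},{"tx": 0.024,"ty": -0.031,"tz": 0,"wx": 0,"wy": 0,"wz": -3.7},{"tx": 0.024,"ty": -0.031,"tz": 0,"wx": 0,"wy": 0,"wz": -3.7},{"tx": 0.024,"ty": -0.031,"tz": 0,"wx": 0,"wy": 0,"wz": -3.7},{"tx": 0.024,"ty": -0.031,"tz": 0,"wx": 0,"wy": 0,"wz": -3.7},{"tx": 0.02,"ty": -0.03,"tz": 0,"wx": 0,"wy": 0,"wz": -3.5},{"tx": 0,"ty": 0,"tz": 0,"wx": 0,"wy": 0,"wz": 0},{"tx": 0,"ty": 0,"tz": 0,"wx": 0,"wy": 0,"wz": 0},{"tx": 0,"ty": 0,"tz": 0,"wx": 0,"wy": 0,"wz": 0}], "jaw": 1, "force": 25}}

```text
t: 3.35
eef_pos: [466.7, 125.1, 268.6]
orientation: [[0.428, -0.0, 0.904], [-0.904, 0.0, 0.428], [-0.0, -1.0, -0.0]]
wrist_force: [-0.8, 1.2, -0.6]
width: 92.9
```

```bash
python3 look.py w2 spice_jar honey_jar rack
```

```text
3.35 [466.7 125.1 268.6] jaw yaw 25.34 ydown [-2.e-04  2.e-04 -1.e+00] [-0.8  1.2 -0.6] 92.90283360812981
spice_jar 0.69 [264.9, 0.5, 42.0, 61.5] top z 116.2 med [401.2 268.8] circ [401.1 269.3] 20.4
honey_jar 0.6 [255.5, 90.3, 62.8, 65.0] top z 110.0 med [438.8 193.1] circ [439.4 192.3] 32.2
rack 0.74 (array([598.4, 277.7]), array([104.5, 248.2]), 30.63)
```

View pics/w2.png

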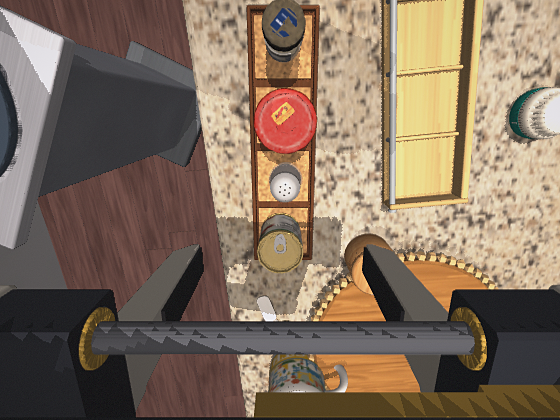

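The row (spice, honey, salt, tin) and the rack show clearly at columns 283 and 430. The wrist and top cameras agree to about 1.5 mm, so I'll pick the spice jar.

{"api": "arm_command", "payload": {"plan": [{"tx": -0.013,"ty": 0.028,"tz": 0,"wx": 0,"wy": 0,"wz": 0},{"tx": -0.013,"ty": 0.029,"tz": 0,"wx": 0,"wy": 0,"wz": 0},{"tx": -0.013,"ty": 0.029,"tz": 0,"wx": 0,"wy": 0,"wz": 0},{"tx": -0.013,"ty": 0.029,"tz": 0,"wx": 0,"wy": 0,"wz": 0},{"tx": -0.014,"ty": 0.029,"tz": -0.02,"wx": 0,"wy": 0,"wz": 0},{"tx": 0,"ty": 0,"tz": -0.035,"wx": 0,"wy": 0,"wz": 0},{"tx": 0,"ty": 0,"tz": -0.035,"wx": 0,"wy": 0,"wz": 0},{"tx": 0,"ty": 0,"tz": -0.035,"wx": 0,"wy": 0,"wz": 0},{"tx": 0,"ty": 0,"tz": -0.035,"wx": 0,"wy": 0,"wz": 0},{"tx": 0,"ty": 0,"tz": -0.03,"wx": 0,"wy": 0,"wz": 0},{"tx": 0,"ty": 0,"tz": -0.019,"wx": 0,"wy": 0,"wz": 0},{"tx": 0,"ty": 0,"tz": 0,"wx": 0,"wy": 0,"wz": 0},{"tx": 0,"ty": 0,"tz": 0,"wx": 0,"wy": 0,"wz": 0}], "jaw": 1}}

```text
t: 4.85
eef_pos: [401.3, 268.8, 60.2]
orientation: [[0.427, 0.0, 0.904], [-0.904, 0.0, 0.427], [-0.0, -1.0, 0.0]]
wrist_force: [-0.7, 0.8, 0.3]
width: 92.9
```

{"api": "arm_command", "payload": {"plan": [{"tx": 0,"ty": 0,"tz": 0,"wx": 0,"wy": 0,"wz": 0},{"tx": 0,"ty": 0,"tz": 0,"wx": 0,"wy": 0,"wz": 0},{"tx": 0,"ty": 0,"tz": 0,"wx": 0,"wy": 0,"wz": 0},{"tx": 0,"ty": 0,"tz": 0,"wx": 0,"wy": 0,"wz": 0},{"tx": 0,"ty": 0,"tz": 0,"wx": 0,"wy": 0,"wz": 0},{"tx": 0,"ty": 0,"tz": 0,"wx": 0,"wy": 0,"wz": 0},{"tx": 0,"ty": 0,"tz": 0,"wx": 0,"wy": 0,"wz": 0},{"tx": 0,"ty": 0,"tz": 0,"wx": 0,"wy": 0,"wz": 0}], "jaw": -1, "force": 20}}

```text
t: 5.65
eef_pos: [401.2, 268.4, 59.7]
orientation: [[0.427, -0.0, 0.904], [-0.904, -0.0, 0.427], [-0.0, -1.0, -0.0]]
wrist_force: [-1.7, -0.7, 2.7]
width: 40.5
```

{"api": "arm_command", "payload": {"plan": [{"tx": 0,"ty": 0,"tz": 0.01,"wx": 0,"wy": 0,"wz": 0},{"tx": 0,"ty": 0,"tz": 0.02,"wx": 0,"wy": 0,"wz": 0},{"tx": 0,"ty": 0,"tz": 0.02,"wx": 0,"wy": 0,"wz": 0},{"tx": 0.006,"ty": 0.0085,"tz": 0.02,"wx": 0,"wy": 0,"wz": 0.5},{"tx": 0.017,"ty": 0.023,"tz": 0,"wx": 0,"wy": 0,"wz": 1},{"tx": 0.017,"ty": 0.023,"tz": 0,"wx": 0,"wy": 0,"wz": 1},{"tx": 0.017,"ty": 0.023,"tz": 0,"wx": 0,"wy": 0,"wz": 1},{"tx": 0.017,"ty": 0.023,"tz": 0,"wx": 0,"wy": 0,"wz": 1},{"tx": 0.017,"ty": 0.023,"tz": 0,"wx": 0,"wy": 0,"wz": 1},{"tx": 0.015,"ty": 0.021,"tz": 0,"wx": 0,"wy": 0,"wz": 0},{"tx": 0.006,"ty": 0.008,"tz": 0,"wx": 0,"wy": 0,"wz": 0},{"tx": 0,"ty": 0,"tz": 0,"wx": 0,"wy": 0,"wz": 0},{"tx": 0,"ty": 0,"tz": 0,"wx": 0,"wy": 0,"wz": 0},{"tx": 0,"ty": 0,"tz": -0.02,"wx": 0,"wy": 0,"wz": 0},{"tx": 0,"ty": 0,"tz": -0.02,"wx": 0,"wy": 0,"wz": 0},{"tx": 0,"ty": 0,"tz": -0.015,"wx": 0,"wy": 0,"wz": 0},{"tx": 0,"ty": 0,"tz": -0.008,"wx": 0,"wy": 0,"wz": 0},{"tx": 0,"ty": 0,"tz": -0.006,"wx": 0,"wy": 0,"wz": 0},{"tx": 0,"ty": 0,"tz": 0,"wx": 0,"wy": 0,"wz": 0},{"tx": 0,"ty": 0,"tz": 0,"wx": 0,"wy": 0,"wz": 0}]}}

```text
t: 7.65
eef_pos: [513.5, 421.1, 61.3]
orientation: [[0.512, 0.001, 0.859], [-0.859, 0.0, 0.512], [-0.0, -1.0, 0.001]]
wrist_force: [0.1, 0.9, -0.4]
width: 40.4
```

```bash
cat > chk.py <<'E'
from h import *
import sys
s=read_state();print(s["t"],s["eef_pos"].round(1),s["wrist_force"].round(1),s["width"].round(1))
C=np.array([574.3,318]);a=np.radians(30.8);A=np.array([[np.cos(a),np.sin(a)],[-np.sin(a),np.cos(a)]])
for c in("top","scene"):
    p,d=eyes.camera(c);W=cloud(d,eyes.camera_info(c));cv2.imwrite(f"pics/{c}_{sys.argv[1]}.png",p[:,:,::-1])
    for n in sys.argv[2:]:
        for m in eyes.masks_of(c,n)[:2]:
            q=W[m["region"]];q=q[~np.isnan(q[:,0])];zt=np.percentile(q[:,2],97)
            t=q[q[:,2]>zt-8][:,:2];cc,rr=cv2.minEnclosingCircle(t.astype(np.float32))
            print(c,n,round(m["score"],2),"top z",round(zt,1),"circ",np.round(cc,1),round(rr,1),"in rack",(A@(np.array(cc)-C)).round(1))
E
python3 chk.py a spice_jar
```

```text
Traceback (most recent call last):
  File "chk.py", line 3, in <module>
    s=read_state();print(s["t"],s["eef_pos"].round(1),s["wrist_force"].round(1),s["width"].round(1))
                                                                                ^^^^^^^^^^^^^^^^
AttributeError: 'float' object has no attribute 'round'
```

{"api": "arm_command", "payload": {"plan": [{"tx": 0,"ty": 0,"tz": -0.0015,"wx": 0,"wy": 0,"wz": 0},{"tx": 0,"ty": 0,"tz": 0,"wx": 0,"wy": 0,"wz": 0}]}}

```text
t: 7.85
eef_pos: [513.5, 421.1, 59.7]
orientation: [[0.512, 0.001, 0.859], [-0.859, 0.001, 0.512], [-0.0, -1.0, 0.001]]
wrist_force: [-0.3, -0.1, 0.7]
width: 40.5
```

```bash
sed -i 's/s\["width"\].round(1)/s["width"]/' chk.py; python3 chk.py a spice_jar
```

```text
7.85 [513.5 421.1  59.7] [-0.3 -0.1  0.7] 40.47346551099399
scene spice_jar 0.57 top z 111.5 circ [515.1 406.8] 14.9 in rack [ -5.4 106.5]
```

View pics/scene_a.png

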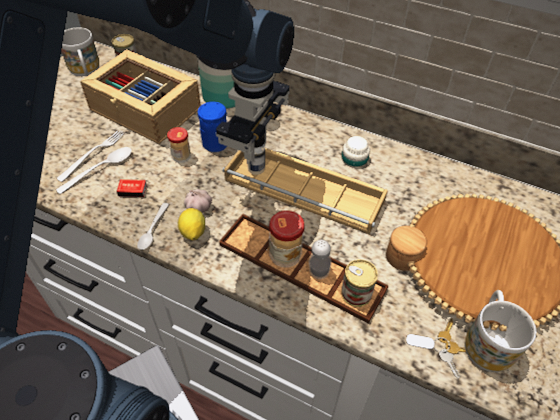

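The spice jar stands in the leftmost bay (scene 257,160). Releasing it and going for the honey jar.

{"api": "arm_command", "payload": {"plan": [{"tx": 0,"ty": 0,"tz": 0,"wx": 0,"wy": 0,"wz": 0},{"tx": 0,"ty": 0,"tz": 0,"wx": 0,"wy": 0,"wz": 0},{"tx": 0,"ty": 0,"tz": 0,"wx": 0,"wy": 0,"wz": 0},{"tx": 0,"ty": 0,"tz": 0,"wx": 0,"wy": 0,"wz": 0},{"tx": 0,"ty": 0,"tz": 0,"wx": 0,"wy": 0,"wz": 0},{"tx": 0,"ty": 0,"tz": 0,"wx": 0,"wy": 0,"wz": 0},{"tx": 0,"ty": 0,"tz": 0.02,"wx": 0,"wy": 0,"wz": 0},{"tx": 0,"ty": 0,"tz": 0.03,"wx": 0,"wy": 0,"wz": 0},{"tx": 0,"ty": 0,"tz": 0.03,"wx": 0,"wy": 0,"wz": 0},{"tx": 0,"ty": 0,"tz": 0.01,"wx": 0,"wy": 0,"wz": 0}], "jaw": 1}}

```text
t: 9.05
eef_pos: [514.3, 421.7, 152.3]
orientation: [[0.512, 0.004, 0.859], [-0.859, 0.003, 0.512], [-0.0, -1.0, 0.004]]
wrist_force: [0.9, -0.8, -0.3]
width: 92.8
```

{"api": "arm_command", "payload": {"plan": [{"tx": -0.0075,"ty": -0.0225,"tz": 0,"wx": 0,"wy": 0,"wz": -0.5},{"tx": -0.0095,"ty": -0.03,"tz": 0,"wx": 0,"wy": 0,"wz": -1},{"tx": -0.0095,"ty": -0.03,"tz": 0,"wx": 0,"wy": 0,"wz": -1},{"tx": -0.0095,"ty": -0.03,"tz": 0,"wx": 0,"wy": 0,"wz": -1},{"tx": -0.0095,"ty": -0.03,"tz": 0,"wx": 0,"wy": 0,"wz": -1},{"tx": -0.0095,"ty": -0.03,"tz": 0,"wx": 0,"wy": 0,"wz": -1},{"tx": -0.0095,"ty": -0.029,"tz": 0,"wx": 0,"wy": 0,"wz": 0},{"tx": -0.01,"ty": -0.027,"tz": 0,"wx": 0,"wy": 0,"wz": 0},{"tx": 0,"ty": 0,"tz": 0,"wx": 0,"wy": 0,"wz": 0},{"tx": 0,"ty": 0,"tz": -0.02,"wx": 0,"wy": 0,"wz": 0},{"tx": 0,"ty": 0,"tz": -0.03,"wx": 0,"wy": 0,"wz": 0},{"tx": 0,"ty": 0,"tz": -0.03,"wx": 0,"wy": 0,"wz": 0},{"tx": 0,"ty": 0,"tz": -0.018,"wx": 0,"wy": 0,"wz": 0},{"tx": 0,"ty": 0,"tz": 0,"wx": 0,"wy": 0,"wz": 0},{"tx": 0,"ty": 0,"tz": 0,"wx": 0,"wy": 0,"wz": 0}]}}

```text
t: 10.55
eef_pos: [438.9, 192.8, 51.2]
orientation: [[0.427, -0.0, 0.904], [-0.904, -0.0, 0.427], [-0.0, -1.0, -0.0]]
wrist_force: [0.4, -1.1, 0.1]
width: 92.9
```

{"api": "arm_command", "payload": {"plan": [{"tx": 0,"ty": 0,"tz": 0,"wx": 0,"wy": 0,"wz": 0},{"tx": 0,"ty": 0,"tz": 0,"wx": 0,"wy": 0,"wz": 0},{"tx": 0,"ty": 0,"tz": 0,"wx": 0,"wy": 0,"wz": 0},{"tx": 0,"ty": 0,"tz": 0,"wx": 0,"wy": 0,"wz": 0},{"tx": 0,"ty": 0,"tz": 0,"wx": 0,"wy": 0,"wz": 0},{"tx": 0,"ty": 0,"tz": 0,"wx": 0,"wy": 0,"wz": 0},{"tx": 0,"ty": 0,"tz": 0,"wx": 0,"wy": 0,"wz": 0},{"tx": 0,"ty": 0,"tz": 0,"wx": 0,"wy": 0,"wz": 0}], "jaw": -1, "force": 35}}

```text
t: 11.35
eef_pos: [438.6, 192.4, 51.4]
orientation: [[0.427, -0.0, 0.904], [-0.904, -0.0, 0.427], [-0.0, -1.0, -0.0]]
wrist_force: [-3.3, -1.0, 6.7]
width: 63.9
```

The 63.9 mm width means the lid was caught, not the 60 mm body. I'll regrip higher so the pads sit squarely on the lid.

{"api": "arm_command", "payload": {"plan": [{"tx": 0,"ty": 0,"tz": 0,"wx": 0,"wy": 0,"wz": 0},{"tx": 0,"ty": 0,"tz": 0,"wx": 0,"wy": 0,"wz": 0},{"tx": 0,"ty": 0,"tz": 0,"wx": 0,"wy": 0,"wz": 0},{"tx": 0,"ty": 0,"tz": 0.01,"wx": 0,"wy": 0,"wz": 0},{"tx": 0,"ty": 0,"tz": 0.02,"wx": 0,"wy": 0,"wz": 0},{"tx": 0,"ty": 0,"tz": 0.003,"wx": 0,"wy": 0,"wz": 0},{"tx": 0,"ty": 0,"tz": 0,"wx": 0,"wy": 0,"wz": 0}], "jaw": 1}}

```text
t: 12.05
eef_pos: [439.2, 192.6, 84.7]
orientation: [[0.427, 0.002, 0.904], [-0.904, 0.001, 0.427], [0.0, -1.0, 0.002]]
wrist_force: [0.3, 0.1, -0.7]
width: 92.9
```

{"api": "arm_command", "payload": {"plan": [{"tx": 0,"ty": 0,"tz": 0,"wx": 0,"wy": 0,"wz": 0},{"tx": 0,"ty": 0,"tz": 0,"wx": 0,"wy": 0,"wz": 0},{"tx": 0,"ty": 0,"tz": 0,"wx": 0,"wy": 0,"wz": 0},{"tx": 0,"ty": 0,"tz": 0,"wx": 0,"wy": 0,"wz": 0},{"tx": 0,"ty": 0,"tz": 0,"wx": 0,"wy": 0,"wz": 0},{"tx": 0,"ty": 0,"tz": 0,"wx": 0,"wy": 0,"wz": 0},{"tx": 0,"ty": 0,"tz": 0,"wx": 0,"wy": 0,"wz": 0}], "jaw": -1, "force": 35}}

```text
t: 12.75
eef_pos: [438.5, 192.4, 83.9]
orientation: [[0.427, -0.001, 0.904], [-0.904, -0.0, 0.427], [-0.0, -1.0, -0.001]]
wrist_force: [-0.2, -0.5, -3.5]
width: 63.9
```

```bash
python3 chk.py b spice_jar honey_jar
```

```text
12.75 [438.5 192.4  83.9] [-0.2 -0.5 -3.5] 63.85761018814348
top spice_jar 0.69 top z 117.9 circ [514.6 421.6] 20.4 in rack [  1.7 119.5]
top honey_jar 0.67 top z 101.3 circ [482.4 554.4] 32.6 in rack [ 42.1 250.1]
top honey_jar 0.58 top z 73.1 circ [394.3 556.7] 22.9 in rack [-32.4 297.2]
scene spice_jar 0.73 top z 117.0 circ [424.7 265.5] 170.6 in rack [-155.4   31.6]
scene honey_jar 0.58 top z 112.8 circ [431.9 166.6] 46.7 in rack [-199.8  -57.2]
scene honey_jar 0.55 top z 102.9 circ [372.  355.9] 235.0 in rack [-154.3  136.1]
```

View pics/scene_b.png

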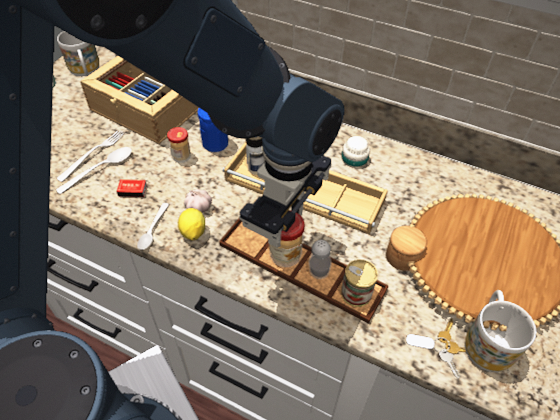

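The spice jar is in its bay, 1.7 mm off across and 0.5 mm off along. The honey jar stands upright at scene (287,240), held by its lid, so I'll carry it now.

{"api": "arm_command", "payload": {"plan": [{"tx": 0,"ty": 0,"tz": 0.005,"wx": 0,"wy": 0,"wz": 0},{"tx": 0,"ty": 0,"tz": 0.015,"wx": 0,"wy": 0,"wz": 0},{"tx": 0,"ty": 0,"tz": 0.02,"wx": 0,"wy": 0,"wz": 0},{"tx": 0,"ty": 0,"tz": 0.02,"wx": 0,"wy": 0,"wz": 0},{"tx": 0,"ty": 0,"tz": 0,"wx": 0,"wy": 0,"wz": 0}]}}

```text
t: 13.55
eef_pos: [440.0, 192.9, 146.4]
orientation: [[0.427, 0.004, 0.904], [-0.904, 0.001, 0.427], [0.001, -1.0, 0.004]]
wrist_force: [0.5, 1.3, -4.3]
width: 64.0
```

{"api": "arm_command", "payload": {"plan": [{"tx": 0.004,"ty": 0.006,"tz": 0,"wx": 0,"wy": 0,"wz": 0.5},{"tx": 0.01,"ty": 0.014,"tz": 0,"wx": 0,"wy": 0,"wz": 0.5},{"tx": 0.016,"ty": 0.022,"tz": 0,"wx": 0,"wy": 0,"wz": 1},{"tx": 0.017,"ty": 0.0235,"tz": 0,"wx": 0,"wy": 0,"wz": 1},{"tx": 0.017,"ty": 0.0235,"tz": 0,"wx": 0,"wy": 0,"wz": 1},{"tx": 0.017,"ty": 0.0235,"tz": 0,"wx": 0,"wy": 0,"wz": 1},{"tx": 0.015,"ty": 0.021,"tz": 0,"wx": 0,"wy": 0,"wz": 0.5},{"tx": 0.011,"ty": 0.0155,"tz": 0,"wx": 0,"wy": 0,"wz": 0},{"tx": 0.006,"ty": 0.008,"tz": 0,"wx": 0,"wy": 0,"wz": 0},{"tx": 0.0015,"ty": 0.0025,"tz": 0,"wx": 0,"wy": 0,"wz": 0},{"tx": 0,"ty": 0,"tz": 0,"wx": 0,"wy": 0,"wz": 0},{"tx": 0,"ty": 0,"tz": 0,"wx": 0,"wy": 0,"wz": 0},{"tx": 0,"ty": 0,"tz": -0.015,"wx": 0,"wy": 0,"wz": 0},{"tx": 0,"ty": 0,"tz": -0.015,"wx": 0,"wy": 0,"wz": 0},{"tx": 0,"ty": 0,"tz": -0.012,"wx": 0,"wy": 0,"wz": 0},{"tx": 0,"ty": 0,"tz": -0.008,"wx": 0,"wy": 0,"wz": 0},{"tx": 0,"ty": 0,"tz": -0.005,"wx": 0,"wy": 0,"wz": 0},{"tx": 0,"ty": 0,"tz": -0.002,"wx": 0,"wy": 0,"wz": 0},{"tx": 0,"ty": 0,"tz": 0,"wx": 0,"wy": 0,"wz": 0},{"tx": 0,"ty": 0,"tz": 0,"wx": 0,"wy": 0,"wz": 0}]}}

```text
t: 15.55
eef_pos: [553.5, 352.1, 87.6]
orientation: [[0.512, 0.001, 0.859], [-0.859, 0.0, 0.512], [0.0, -1.0, 0.001]]
wrist_force: [0.2, 0.6, -3.7]
width: 64.0
```

```bash
python3 chk.py c honey_jar
```

```text
15.55 [553.5 352.1  87.6] [ 0.2  0.6 -3.7] 64.04205532399324
top honey_jar 0.93 top z 72.7 circ [394.2 556.1] 22.3 in rack [-32.8 296.7]
top honey_jar 0.76 top z 101.2 circ [482.6 554.3] 32.1 in rack [ 42.2 250. ]
scene honey_jar 0.92 top z 102.8 circ [479.3 551.6] 34.0 in rack [ 38.  249.3]
scene honey_jar 0.69 top z 74.3 circ [392.8 555. ] 24.2 in rack [-34.5 296.5]
```

View pics/scene_c.png

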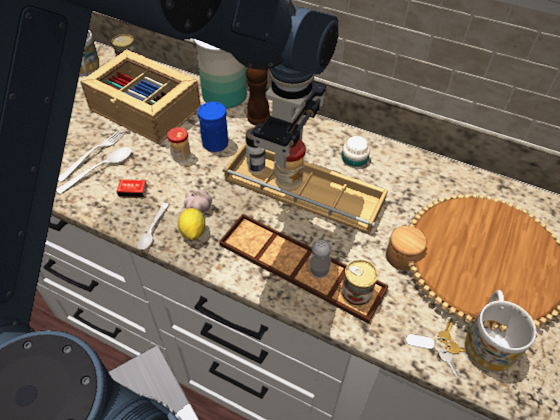

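{"api": "arm_command", "payload": {"plan": [{"tx": 0,"ty": 0,"tz": -0.002,"wx": 0,"wy": 0,"wz": 0},{"tx": 0,"ty": 0,"tz": -0.0015,"wx": 0,"wy": 0,"wz": 0},{"tx": 0,"ty": 0,"tz": 0,"wx": 0,"wy": 0,"wz": 0}]}}

```text
t: 16.05
eef_pos: [553.3, 352.0, 83.8]
orientation: [[0.512, 0.0, 0.859], [-0.859, 0.0, 0.512], [0.0, -1.0, 0.0]]
wrist_force: [-1.3, -0.1, -0.2]
width: 63.7
```

{"api": "arm_command", "payload": {"plan": [{"tx": 0,"ty": 0,"tz": 0,"wx": 0,"wy": 0,"wz": 0},{"tx": 0,"ty": 0,"tz": 0,"wx": 0,"wy": 0,"wz": 0},{"tx": 0,"ty": 0,"tz": 0,"wx": 0,"wy": 0,"wz": 0},{"tx": 0,"ty": 0,"tz": 0,"wx": 0,"wy": 0,"wz": 0},{"tx": 0,"ty": 0,"tz": 0,"wx": 0,"wy": 0,"wz": 0},{"tx": 0,"ty": 0,"tz": 0.02,"wx": 0,"wy": 0,"wz": 0},{"tx": 0,"ty": 0,"tz": 0.03,"wx": 0,"wy": 0,"wz": 0},{"tx": 0,"ty": 0,"tz": 0.01,"wx": 0,"wy": 0,"wz": 0}], "jaw": 1}}

```text
t: 16.85
eef_pos: [554.3, 352.5, 146.5]
orientation: [[0.512, 0.003, 0.859], [-0.859, 0.002, 0.512], [0.0, -1.0, 0.004]]
wrist_force: [0.6, -0.1, 1.0]
width: 92.8
```

{"api": "arm_command", "payload": {"plan": [{"tx": -0.0085,"ty": -0.0215,"tz": 0,"wx": 0,"wy": 0,"wz": -0.5},{"tx": -0.0105,"ty": -0.029,"tz": 0,"wx": 0,"wy": 0,"wz": -1},{"tx": -0.0105,"ty": -0.029,"tz": 0,"wx": 0,"wy": 0,"wz": -1},{"tx": -0.0105,"ty": -0.029,"tz": 0,"wx": 0,"wy": 0,"wz": -1},{"tx": -0.0105,"ty": -0.029,"tz": 0,"wx": 0,"wy": 0,"wz": -1},{"tx": -0.0105,"ty": -0.029,"tz": 0,"wx": 0,"wy": 0,"wz": -1},{"tx": -0.0105,"ty": -0.029,"tz": 0,"wx": 0,"wy": 0,"wz": 0},{"tx": -0.0115,"ty": -0.03,"tz": 0,"wx": 0,"wy": 0,"wz": 0},{"tx": 0,"ty": 0,"tz": 0,"wx": 0,"wy": 0,"wz": 0},{"tx": 0,"ty": 0,"tz": -0.02,"wx": 0,"wy": 0,"wz": 0},{"tx": 0,"ty": 0,"tz": -0.03,"wx": 0,"wy": 0,"wz": 0},{"tx": 0,"ty": 0,"tz": -0.03,"wx": 0,"wy": 0,"wz": 0},{"tx": 0,"ty": 0,"tz": -0.015,"wx": 0,"wy": 0,"wz": 0},{"tx": 0,"ty": 0,"tz": 0,"wx": 0,"wy": 0,"wz": 0},{"tx": 0,"ty": 0,"tz": 0,"wx": 0,"wy": 0,"wz": 0}]}}

```text
t: 18.35
eef_pos: [470.5, 126.8, 48.8]
orientation: [[0.427, -0.0, 0.904], [-0.904, 0.0, 0.427], [-0.0, -1.0, 0.0]]
wrist_force: [0.1, 0.9, 0.4]
width: 92.8
```

```bash
python3 chk.py d honey_jar spice_jar salt_shaker
```

```text
18.35 [470.5 126.8  48.8] [0.1 0.9 0.4] 92.80987554711206
top honey_jar 0.95 top z 111.5 circ [554.8 351. ] 32.5 in rack [ 0.2 38.3]
top honey_jar 0.84 top z 101.5 circ [482.2 553.6] 31.9 in rack [ 41.5 249.5]
scene honey_jar 0.92 top z 74.3 circ [392.  553.3] 23.0 in rack [-36.1 295.5]
scene honey_jar 0.86 top z 77.8 circ [540.1 335.4] 24.3 in rack [-20.5  32.5]
scene spice_jar 0.84 top z 114.4 circ [496.7 418.7] 11.5 in rack [-15.1 126.2]
scene salt_shaker 0.61 top z 66.9 circ [470.9 106.9] 8.2 in rack [-196.9 -128.4]
```

{"api": "arm_command", "payload": {"plan": [{"tx": 0,"ty": 0,"tz": 0,"wx": 0,"wy": 0,"wz": 0},{"tx": 0,"ty": 0,"tz": 0,"wx": 0,"wy": 0,"wz": 0},{"tx": 0,"ty": 0,"tz": 0,"wx": 0,"wy": 0,"wz": 0},{"tx": 0,"ty": 0,"tz": 0,"wx": 0,"wy": 0,"wz": 0},{"tx": 0,"ty": 0,"tz": 0,"wx": 0,"wy": 0,"wz": 0},{"tx": 0,"ty": 0,"tz": 0,"wx": 0,"wy": 0,"wz": 0},{"tx": 0,"ty": 0,"tz": 0,"wx": 0,"wy": 0,"wz": 0},{"tx": 0,"ty": 0,"tz": 0,"wx": 0,"wy": 0,"wz": 0}], "jaw": -1, "force": 20}}

```text
t: 19.55
eef_pos: [470.1, 126.4, 48.6]
orientation: [[0.427, -0.0, 0.904], [-0.904, -0.0, 0.427], [-0.0, -1.0, -0.0]]
wrist_force: [0.7, -0.8, -0.1]
width: 38.5
```

{"api": "arm_command", "payload": {"plan": [{"tx": 0,"ty": 0,"tz": 0.005,"wx": 0,"wy": 0,"wz": 0},{"tx": 0,"ty": 0,"tz": 0.015,"wx": 0,"wy": 0,"wz": 0},{"tx": 0,"ty": 0,"tz": 0.02,"wx": 0,"wy": 0,"wz": 0},{"tx": 0,"ty": 0,"tz": 0.02,"wx": 0,"wy": 0,"wz": 0},{"tx": 0,"ty": 0,"tz": 0,"wx": 0,"wy": 0,"wz": 0},{"tx": 0,"ty": 0,"tz": 0,"wx": 0,"wy": 0,"wz": 0}]}}

```text
t: 20.15
eef_pos: [470.2, 126.4, 108.4]
orientation: [[0.427, 0.0, 0.904], [-0.904, 0.0, 0.427], [0.0, -1.0, 0.0]]
wrist_force: [0.7, -0.7, -0.6]
width: 38.0
```

```bash
python3 chk.py e salt_shaker
```

```text
20.15 [470.2 126.4 108.4] [ 0.7 -0.7 -0.6] 37.96283743518655
scene salt_shaker 0.8 top z 196.1 circ [422.3  68.2] 20.1 in rack [-258.4 -136.7]
```

View pics/scene_e.png

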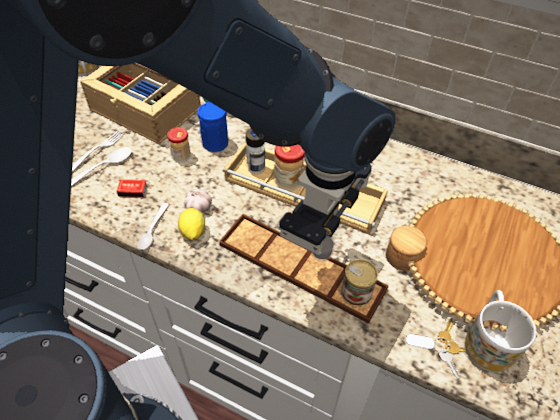

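The spice and honey jars stand upright in bays 1 and 2 (255,155 and 288,165). The salt shaker has lifted off its tile.

{"api": "arm_command", "payload": {"plan": [{"tx": 0.0045,"ty": 0.006,"tz": 0,"wx": 0,"wy": 0,"wz": 0.5},{"tx": 0.011,"ty": 0.014,"tz": 0,"wx": 0,"wy": 0,"wz": 0.5},{"tx": 0.0175,"ty": 0.0215,"tz": 0,"wx": 0,"wy": 0,"wz": 1},{"tx": 0.0185,"ty": 0.023,"tz": 0,"wx": 0,"wy": 0,"wz": 1},{"tx": 0.0185,"ty": 0.023,"tz": 0,"wx": 0,"wy": 0,"wz": 1},{"tx": 0.0185,"ty": 0.023,"tz": 0,"wx": 0,"wy": 0,"wz": 1},{"tx": 0.016,"ty": 0.0205,"tz": 0,"wx": 0,"wy": 0,"wz": 0.5},{"tx": 0.012,"ty": 0.0155,"tz": 0,"wx": 0,"wy": 0,"wz": 0},{"tx": 0.0065,"ty": 0.008,"tz": 0,"wx": 0,"wy": 0,"wz": 0},{"tx": 0.0015,"ty": 0.0025,"tz": 0,"wx": 0,"wy": 0,"wz": 0},{"tx": 0,"ty": 0,"tz": 0,"wx": 0,"wy": 0,"wz": 0},{"tx": 0,"ty": 0,"tz": 0,"wx": 0,"wy": 0,"wz": 0},{"tx": 0,"ty": 0,"tz": -0.015,"wx": 0,"wy": 0,"wz": 0},{"tx": 0,"ty": 0,"tz": -0.015,"wx": 0,"wy": 0,"wz": 0},{"tx": 0,"ty": 0,"tz": -0.01,"wx": 0,"wy": 0,"wz": 0},{"tx": 0,"ty": 0,"tz": -0.005,"wx": 0,"wy": 0,"wz": 0},{"tx": 0,"ty": 0,"tz": -0.005,"wx": 0,"wy": 0,"wz": 0},{"tx": 0,"ty": 0,"tz": 0,"wx": 0,"wy": 0,"wz": 0},{"tx": 0,"ty": 0,"tz": 0,"wx": 0,"wy": 0,"wz": 0}]}}

```text
t: 22.25
eef_pos: [594.9, 283.5, 58.9]
orientation: [[0.512, 0.0, 0.859], [-0.859, 0.0, 0.512], [0.0, -1.0, 0.0]]
wrist_force: [0.7, 0.1, -0.5]
width: 38.1
```

Run:
```python
from h import *
for k in range(2):
    p,d=eyes.camera("scene")
cv2.imwrite("pics/f.png",cv2.resize(p[110:260,200:420,::-1],None,fx=3,fy=3))
```

```text
(no output)
```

View pics/f.png

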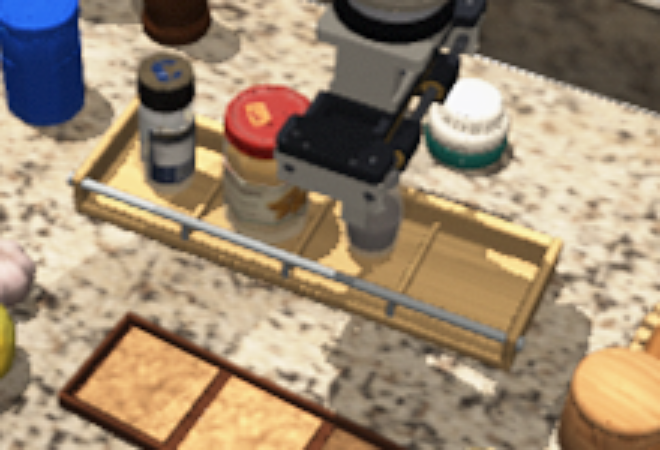

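The shaker is upright over the middle of bay 3 (crop 370,235). It needs about 10 mm more, lowered slowly.

{"api": "arm_command", "payload": {"plan": [{"tx": 0,"ty": 0,"tz": -0.003,"wx": 0,"wy": 0,"wz": 0},{"tx": 0,"ty": 0,"tz": -0.003,"wx": 0,"wy": 0,"wz": 0},{"tx": 0,"ty": 0,"tz": -0.002,"wx": 0,"wy": 0,"wz": 0},{"tx": 0,"ty": 0,"tz": 0,"wx": 0,"wy": 0,"wz": 0}]}}

```text
t: 22.75
eef_pos: [594.5, 283.3, 50.2]
orientation: [[0.512, -0.001, 0.859], [-0.859, -0.0, 0.512], [-0.0, -1.0, -0.001]]
wrist_force: [0.2, 0.4, -1.7]
width: 38.3
```

{"api": "arm_command", "payload": {"plan": [{"tx": 0,"ty": 0,"tz": -0.001,"wx": 0,"wy": 0,"wz": 0},{"tx": 0,"ty": 0,"tz": -0.001,"wx": 0,"wy": 0,"wz": 0},{"tx": 0,"ty": 0,"tz": 0,"wx": 0,"wy": 0,"wz": 0},{"tx": 0,"ty": 0,"tz": 0,"wx": 0,"wy": 0,"wz": 0}]}}

```text
t: 23.15
eef_pos: [594.8, 283.4, 48.7]
orientation: [[0.512, 0.0, 0.859], [-0.859, 0.0, 0.512], [0.0, -1.0, 0.0]]
wrist_force: [0.3, 0.2, -0.4]
width: 38.4
```

{"api": "arm_command", "payload": {"plan": [{"tx": 0,"ty": 0,"tz": 0,"wx": 0,"wy": 0,"wz": 0},{"tx": 0,"ty": 0,"tz": 0,"wx": 0,"wy": 0,"wz": 0},{"tx": 0,"ty": 0,"tz": 0,"wx": 0,"wy": 0,"wz": 0},{"tx": 0,"ty": 0,"tz": 0,"wx": 0,"wy": 0,"wz": 0},{"tx": 0,"ty": 0,"tz": 0,"wx": 0,"wy": 0,"wz": 0},{"tx": 0,"ty": 0,"tz": 0,"wx": 0,"wy": 0,"wz": 0},{"tx": 0,"ty": 0,"tz": 0.02,"wx": 0,"wy": 0,"wz": 0},{"tx": 0,"ty": 0,"tz": 0.03,"wx": 0,"wy": 0,"wz": 0},{"tx": 0,"ty": 0,"tz": 0.03,"wx": 0,"wy": 0,"wz": 0},{"tx": 0,"ty": 0,"tz": 0.02,"wx": 0,"wy": 0,"wz": 0}], "jaw": 1}}

```text
t: 24.15
eef_pos: [595.3, 283.7, 150.9]
orientation: [[0.512, 0.002, 0.859], [-0.859, 0.001, 0.512], [0.0, -1.0, 0.002]]
wrist_force: [0.1, -0.0, -0.4]
width: 93.1
```

{"api": "arm_command", "payload": {"plan": [{"tx": -0.009,"ty": -0.023,"tz": 0,"wx": 0,"wy": 0,"wz": -0.5},{"tx": -0.012,"ty": -0.03,"tz": 0,"wx": 0,"wy": 0,"wz": -1},{"tx": -0.012,"ty": -0.03,"tz": 0,"wx": 0,"wy": 0,"wz": -1},{"tx": -0.012,"ty": -0.03,"tz": 0,"wx": 0,"wy": 0,"wz": -1},{"tx": -0.012,"ty": -0.03,"tz": 0,"wx": 0,"wy": 0,"wz": -1},{"tx": -0.012,"ty": -0.03,"tz": 0,"wx": 0,"wy": 0,"wz": -1},{"tx": -0.012,"ty": -0.03,"tz": 0,"wx": 0,"wy": 0,"wz": 0},{"tx": -0.013,"ty": -0.033,"tz": 0,"wx": 0,"wy": 0,"wz": 0},{"tx": 0,"ty": 0,"tz": 0,"wx": 0,"wy": 0,"wz": 0},{"tx": 0,"ty": 0,"tz": 0,"wx": 0,"wy": 0,"wz": 0}]}}

```text
t: 25.15
eef_pos: [500.9, 47.2, 148.9]
orientation: [[0.426, 0.001, 0.905], [-0.905, 0.0, 0.426], [0.0, -1.0, 0.001]]
wrist_force: [-0.4, 1.7, -0.3]
width: 93.1
```

```bash
python3 chk.py g salt_shaker tin
python3 - <<'E'
from h import *
W=cloud(np.load("top_d.npy"),eyes.camera_info("top"))
q=W[110:165,350:400].reshape(-1,3);q=q[(q[:,2]>30)];print(q.min(0),q.max(0))
e=(q[:,:2]-[501,47.5])@np.array([[.904,-.427],[.427,.904]])
print(e.min(0),e.max(0))
E
```

```text
25.15 [500.9  47.2 148.9] [-0.4  1.7 -0.3] 93.0782839634285
top salt_shaker 0.63 top z 99.7 circ [594.4 282.2] 15.4 in rack [ -1.1 -41.1]
top tin 0.52 top z 16.4 circ [454.5 158.7] 168.4 in rack [-184.5  -75.5]
scene salt_shaker 0.57 top z 100.1 circ [591.7 278.2] 16.3 in rack [ -5.4 -43.1]
scene tin 0.83 top z 83.4 circ [498.  45.] 28.4 in rack [-205.3 -195.4]
[601.25085796  -1.65327826  30.06414931] [705.52729491 115.84294977  66.4413144 ]
[  76.08742758 -129.36504694] [213.93953358  -5.90431136]
```

The shaker is in bay 3 at (−1.1, −41.1). The wooden pot starts 76 mm out against a finger reach of 64 mm, so it's clear to descend on the tin.

{"api": "arm_command", "payload": {"plan": [{"tx": 0,"ty": 0,"tz": -0.02,"wx": 0,"wy": 0,"wz": 0},{"tx": 0,"ty": 0,"tz": -0.03,"wx": 0,"wy": 0,"wz": 0},{"tx": 0,"ty": 0,"tz": -0.03,"wx": 0,"wy": 0,"wz": 0},{"tx": 0,"ty": 0,"tz": -0.015,"wx": 0,"wy": 0,"wz": 0},{"tx": 0,"ty": 0,"tz": -0.007,"wx": 0,"wy": 0,"wz": 0},{"tx": 0,"ty": 0,"tz": 0,"wx": 0,"wy": 0,"wz": 0},{"tx": 0,"ty": 0,"tz": 0,"wx": 0,"wy": 0,"wz": 0}]}}

```text
t: 26.15
eef_pos: [501.2, 47.6, 47.3]
orientation: [[0.427, 0.001, 0.904], [-0.904, 0.0, 0.427], [0.0, -1.0, 0.001]]
wrist_force: [0.1, -0.4, 0.8]
width: 92.8
```

{"api": "arm_command", "payload": {"plan": [{"tx": 0,"ty": 0,"tz": 0,"wx": 0,"wy": 0,"wz": 0},{"tx": 0,"ty": 0,"tz": 0,"wx": 0,"wy": 0,"wz": 0},{"tx": 0,"ty": 0,"tz": 0,"wx": 0,"wy": 0,"wz": 0},{"tx": 0,"ty": 0,"tz": 0,"wx": 0,"wy": 0,"wz": 0},{"tx": 0,"ty": 0,"tz": 0,"wx": 0,"wy": 0,"wz": 0},{"tx": 0,"ty": 0,"tz": 0,"wx": 0,"wy": 0,"wz": 0},{"tx": 0,"ty": 0,"tz": 0,"wx": 0,"wy": 0,"wz": 0}], "jaw": -1, "force": 25}}

```text
t: 26.85
eef_pos: [500.7, 47.4, 46.7]
orientation: [[0.427, -0.0, 0.904], [-0.904, -0.0, 0.427], [0.0, -1.0, -0.0]]
wrist_force: [-1.2, 0.2, 3.1]
width: 56.9
```

{"api": "arm_command", "payload": {"plan": [{"tx": 0,"ty": 0,"tz": 0.005,"wx": 0,"wy": 0,"wz": 0},{"tx": 0,"ty": 0,"tz": 0.015,"wx": 0,"wy": 0,"wz": 0},{"tx": 0,"ty": 0,"tz": 0.02,"wx": 0,"wy": 0,"wz": 0},{"tx": 0,"ty": 0,"tz": 0.02,"wx": 0,"wy": 0,"wz": 0},{"tx": 0,"ty": 0,"tz": 0,"wx": 0,"wy": 0,"wz": 0},{"tx": 0,"ty": 0,"tz": 0,"wx": 0,"wy": 0,"wz": 0}]}}

```text
t: 27.45
eef_pos: [500.6, 47.4, 106.3]
orientation: [[0.427, 0.0, 0.904], [-0.904, 0.0, 0.427], [0.0, -1.0, 0.0]]
wrist_force: [-0.2, -0.3, -2.0]
width: 56.5
```

{"api": "arm_command", "payload": {"plan": [{"tx": 0.005,"ty": 0.0065,"tz": 0,"wx": 0,"wy": 0,"wz": 0.5},{"tx": 0.012,"ty": 0.015,"tz": 0,"wx": 0,"wy": 0,"wz": 0.5},{"tx": 0.019,"ty": 0.023,"tz": 0,"wx": 0,"wy": 0,"wz": 1},{"tx": 0.02,"ty": 0.0245,"tz": 0,"wx": 0,"wy": 0,"wz": 1},{"tx": 0.02,"ty": 0.0245,"tz": 0,"wx": 0,"wy": 0,"wz": 1},{"tx": 0.02,"ty": 0.0245,"tz": 0,"wx": 0,"wy": 0,"wz": 1},{"tx": 0.0175,"ty": 0.0215,"tz": 0,"wx": 0,"wy": 0,"wz": 0.5},{"tx": 0.013,"ty": 0.0165,"tz": 0,"wx": 0,"wy": 0,"wz": 0},{"tx": 0.007,"ty": 0.0085,"tz": 0,"wx": 0,"wy": 0,"wz": 0},{"tx": 0.0015,"ty": 0.003,"tz": 0,"wx": 0,"wy": 0,"wz": 0},{"tx": 0,"ty": 0,"tz": 0,"wx": 0,"wy": 0,"wz": 0},{"tx": 0,"ty": 0,"tz": 0,"wx": 0,"wy": 0,"wz": 0},{"tx": 0,"ty": 0,"tz": -0.015,"wx": 0,"wy": 0,"wz": 0},{"tx": 0,"ty": 0,"tz": -0.015,"wx": 0,"wy": 0,"wz": 0},{"tx": 0,"ty": 0,"tz": -0.012,"wx": 0,"wy": 0,"wz": 0},{"tx": 0,"ty": 0,"tz": -0.008,"wx": 0,"wy": 0,"wz": 0},{"tx": 0,"ty": 0,"tz": -0.005,"wx": 0,"wy": 0,"wz": 0},{"tx": 0,"ty": 0,"tz": -0.002,"wx": 0,"wy": 0,"wz": 0},{"tx": 0,"ty": 0,"tz": 0,"wx": 0,"wy": 0,"wz": 0},{"tx": 0,"ty": 0,"tz": 0,"wx": 0,"wy": 0,"wz": 0}]}}

```text
t: 29.45
eef_pos: [636.0, 215.0, 50.1]
orientation: [[0.512, 0.001, 0.859], [-0.859, 0.0, 0.512], [0.0, -1.0, 0.001]]
wrist_force: [0.7, 0.1, -1.4]
width: 56.8
```

Run:
```python
from h import *
p,d=eyes.camera("scene")
cv2.imwrite("pics/i.png",cv2.resize(p[110:260,200:420,::-1],None,fx=3,fy=3))
```

```text
(no output)
```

View pics/i.png

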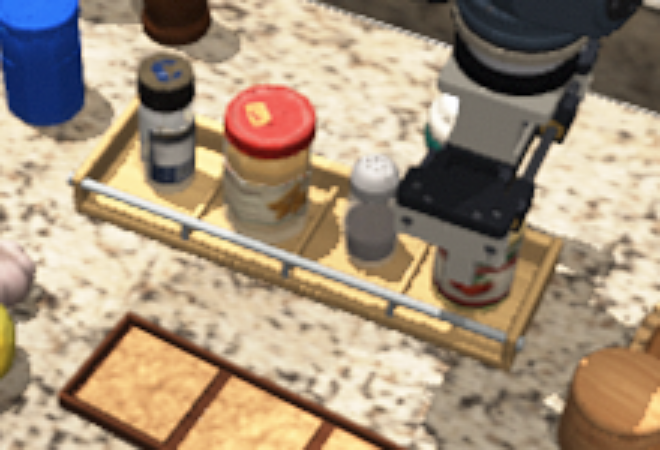

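The tin hangs level over bay 4 (crop 475,265), and the other three stand upright. Lower it 3.5 mm, release and retreat upwards.

{"api": "arm_command", "payload": {"plan": [{"tx": 0,"ty": 0,"tz": -0.002,"wx": 0,"wy": 0,"wz": 0},{"tx": 0,"ty": 0,"tz": -0.0012,"wx": 0,"wy": 0,"wz": 0},{"tx": 0,"ty": 0,"tz": 0,"wx": 0,"wy": 0,"wz": 0},{"tx": 0,"ty": 0,"tz": 0,"wx": 0,"wy": 0,"wz": 0}]}}

```text
t: 29.9
eef_pos: [635.9, 215.0, 46.8]
orientation: [[0.512, 0.0, 0.859], [-0.859, 0.0, 0.512], [0.0, -1.0, 0.0]]
wrist_force: [-1.7, -0.4, 3.0]
width: 57.1
```

{"api": "arm_command", "payload": {"plan": [{"tx": 0,"ty": 0,"tz": 0,"wx": 0,"wy": 0,"wz": 0},{"tx": 0,"ty": 0,"tz": 0,"wx": 0,"wy": 0,"wz": 0},{"tx": 0,"ty": 0,"tz": 0,"wx": 0,"wy": 0,"wz": 0},{"tx": 0,"ty": 0,"tz": 0,"wx": 0,"wy": 0,"wz": 0},{"tx": 0,"ty": 0,"tz": 0,"wx": 0,"wy": 0,"wz": 0},{"tx": 0,"ty": 0,"tz": 0,"wx": 0,"wy": 0,"wz": 0},{"tx": 0,"ty": 0,"tz": 0.02,"wx": 0,"wy": 0,"wz": 0},{"tx": 0,"ty": 0,"tz": 0.03,"wx": 0,"wy": 0,"wz": 0},{"tx": 0,"ty": 0,"tz": 0.04,"wx": 0,"wy": 0,"wz": 0},{"tx": 0,"ty": 0,"tz": 0.04,"wx": 0,"wy": 0,"wz": 0},{"tx": -0.03,"ty": -0.03,"tz": 0.01,"wx": 0,"wy": 0,"wz": 0},{"tx": -0.03,"ty": -0.03,"tz": 0,"wx": 0,"wy": 0,"wz": 0},{"tx": -0.03,"ty": -0.03,"tz": 0,"wx": 0,"wy": 0,"wz": 0},{"tx": -0.03,"ty": -0.03,"tz": 0,"wx": 0,"wy": 0,"wz": 0},{"tx": -0.03,"ty": -0.03,"tz": 0,"wx": 0,"wy": 0,"wz": 0},{"tx": -0.03,"ty": -0.03,"tz": 0,"wx": 0,"wy": 0,"wz": 0},{"tx": 0,"ty": 0,"tz": 0,"wx": 0,"wy": 0,"wz": 0},{"tx": 0,"ty": 0,"tz": 0,"wx": 0,"wy": 0,"wz": 0}], "jaw": 1}}

```text
t: 31.7
eef_pos: [456.0, 34.6, 186.9]
orientation: [[0.51, 0.001, 0.86], [-0.86, 0.0, 0.51], [0.001, -1.0, 0.001]]
wrist_force: [1.1, -0.1, -0.2]
width: 93.1
```

```bash
python3 chk.py z spice_jar honey_jar salt_shaker tin
```

```text
31.7 [456.   34.6 186.9] [ 1.1 -0.1 -0.2] 93.08757874849314
top spice_jar 0.57 top z 117.6 circ [514.2 421.3] 19.9 in rack [  1.3 119.5]
top honey_jar 0.96 top z 72.9 circ [394.6 556.6] 23.1 in rack [-32.2 297. ]
top honey_jar 0.88 top z 101.4 circ [482.2 554.2] 32.2 in rack [ 41.8 250. ]
top salt_shaker 0.51 top z 100.1 circ [595.4 281.9] 15.1 in rack [ -0.4 -41.8]
top tin 0.87 top z 82.7 circ [636.8 215.1] 28.3 in rack [   1.1 -120.4]
scene spice_jar 0.88 top z 116.4 circ [378.8 218.4] 241.8 in rack [-219.    14.5]
scene honey_jar 0.71 top z 78.0 circ [339.8 274.1] 300.8 in rack [-223.9   82.3]
scene honey_jar 0.6 top z 111.8 circ [425.4 189.4] 212.7 in rack [-193.7  -34.3]
scene salt_shaker 0.62 top z 100.6 circ [462.8 134.4] 206.1 in rack [-189.8 -100.7]
scene tin 0.58 top z 116.6 circ [382.  218.1] 240.5 in rack [-216.3   12.6]
```

View pics/top_z.png

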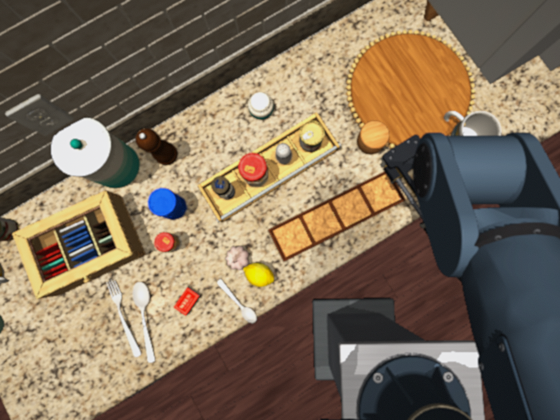

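All four stand in their bays (222,187; 253,168; 284,153; 312,133), the tray is empty and the arm is clear, so I'm handing in.

```bash
python3 -c "
from plant import arm
print(arm.hand_in())"
```

```text
the job is handed in; nothing more can be done
None
```

All four things stand upright in the rack in their original order (spice jar, honey jar, salt shaker, tin). I handed the job in after about 32 s of robot time; `hand_in()` gives no verdict.

**Final positions:** these come from the top camera, in the rack frame.

| Thing | Across the row, x (mm) | Along the row, y (mm) | Bay centre, y (mm) |
|---|---|---|---|
| Spice jar | 1.3 | 119.5 | 120 |
| Honey jar | 0.2 | 38.3 | 40 |
| Salt shaker | −0.4 | −41.8 | −40 |
| Tin | 1.1 | −120.4 | −120 |

All are within 2 mm of their bay centres. The measured tops fit things standing on the rack floor, and the arm was clear of everything at the end.

**Checks that failed or disagreed:**
- **Honey jar grip:** my first grip caught the lid (64 mm wide instead of 60 mm), so I opened, raised the gripper and carried it squarely by the lid.
- **Honey jar check:** the position above is from just after release. The last top-camera check only reported the two decoys, but the final picture shows the jar in bay 2.
- **Scene camera:** its final numbers were unusable because its masks spread over several objects; earlier it read about 3 to 4 mm off the top camera.

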